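# Move the condiments to the new rack in the same order

### The job

Move the salt shaker, the spice jar, the pepper mill and the sugar jar from the old wooden rack into the new wire rack, keeping them in the order in which they stand now: the leftmost into the leftmost compartment, and so on. Each shall stand upright in the middle of its own compartment; tip none of them over and leave the mug, the tin and the garlic where they are.

Things in the scene. Friction and masses are not known exactly. Their poses are not given: they have to be found in the camera images.
- salt_centre (a point): Centre (on the axis, half-way up) of the salt shaker: grey, round, body 44 mm across up to 66 mm above its foot, narrowing to 34 mm at the rounded top, 90 mm tall; the shortest of the four. A good grip is on its body, 50 to 60 mm above its foot. Loose, about 0.1 kg; z axis up along its own axis. At the start it stands on a cork mat in the wooden rack, up to 3 mm off the mat's middle, its foot 12 mm above the worktop.
- spice_centre (a point): Centre (on the axis, half-way up) of the spice jar: round clear jar with a green cap, 46 mm across, 106 mm tall. A good grip is 60 to 85 mm above its foot. Loose, about 0.11 kg; z axis up along its own axis. At the start it stands on a cork mat in the wooden rack, up to 3 mm off the mat's middle, its foot 12 mm above the worktop.
- mill_centre (a point): Centre (on the axis, half-way up) of the pepper mill: dark brown turned wood, 58 mm across at the foot, 170 mm tall; by far the tallest. Its head (49 mm across, from 123 to 159 mm above its foot, with a small 12 mm knob above) does not turn: grip it there, about 140 mm above the foot. Loose, about 0.18 kg; z axis up along its own axis. At the start it stands on a cork mat in the wooden rack, up to 3 mm off the mat's middle, its foot 12 mm above the worktop.
- sugar_centre (a point): Centre (on the axis, half-way up) of the sugar jar: round clear jar with white filling and a dark lid, 67 mm across, 110 mm tall; the widest of the four. Grip it high, about 90 mm above its foot, so that a wide-open gripper clears its top. Loose, about 0.37 kg; z axis up along its own axis. At the start it stands on a cork mat in the wooden rack, up to 3 mm off the mat's middle, its foot 12 mm above the worktop.
- salt_mat: The round cork mat (80 mm across, 4 mm thick) on which the salt shaker stands at the start; origin at the centre of its underside, 8 mm above the worktop. It is fixed in the wooden rack; all four mats look alike.
- spice_mat: The round cork mat (80 mm across, 4 mm thick) on which the spice jar stands at the start; origin at the centre of its underside, 8 mm above the worktop. It is fixed in the wooden rack; all four mats look alike.
- mill_mat: The round cork mat (80 mm across, 4 mm thick) on which the pepper mill stands at the start; origin at the centre of its underside, 8 mm above the worktop. It is fixed in the wooden rack; all four mats look alike.
- sugar_mat: The round cork mat (80 mm across, 4 mm thick) on which the sugar jar stands at the start; origin at the centre of its underside, 8 mm above the worktop. It is fixed in the wooden rack; all four mats look alike.
- old_rack: The old rack: low wooden tray, 376 x 100 mm, lip 20 mm high, floor 8 mm thick, fixed, crosswise before the robot. Origin at the centre of its underside; y along the row to the robot's left, x across it, away from the robot. The mats lie at y = +135, +45, -45, -135 mm (left to right); any thing may stand on any place.
- new_rack: The new rack: grey plate with dark wire rails, 368 x 98 mm, fixed, empty, parallel to the old rack within 15 degrees. Origin: centre of its underside, on the worktop; y along the row to the robot's left, x away from the robot. Wire hoops (4 mm thick, top at z 38 mm) part four places, 86 x 88 mm inside, centred at x = 0, y = +135, +45, -45, -135 mm (left to right). Floor at z 10 mm.
- mug: White mug with a green band, 105 mm tall, left of the racks; a bystander, loose; origin at the centre of its underside.
- tin: Food tin, 75 mm across, 58 mm tall, right of the racks; a bystander, loose; origin at the centre of its underside.
- garlic: Garlic bulb, 55 mm, right of the racks; a bystander, loose; origin at the centre of its underside.
Things that resemble listed ones, but are neither listed nor needed, are in the scene too. What is shaped like the part that bears salt_centre but red or yellow is not meant.

How it is judged:
By the outcome, as a careful person would: the job done as asked, in the order asked, and still so for the second after the job is handed in, with the robot touching nothing.
It also fails if it takes over 102 s, if anything falls off the work surface, if the arm or the gripper's body presses on something with over 40 N, if the wrist force passes 120 N, or if a joint passes its speed limit or range.

### The arm

A 6-joint arm with a two-finger parallel gripper is mounted at the origin on a cart in front of the work surface, level with it; the furniture and walls round the work are solid. World frame = base frame: x ahead of the robot, y to its left, z up, the work surface at z = 0. Lengths are in mm, angles in rad, forces in N, time in s.
With the tool pointing down it reaches from about 300 to 775 mm from the base axis. Payload 14.6 kg.
Tool frame: the origin (TCP) lies at the very end of the fingers, on their centre line; the grasp point (between the pads) lies 19 mm behind it (grip_point_offset is the distance from the TCP to the grasp point, in mm); z points along the fingers, y is the line along which they close (so a half turn about z gives the same grasp; the last joint's range is limited). The gripper opens to 94 mm and grips with 3 to 60 N. Pads are 16 mm wide; open, the fingers measure 119 mm over their backs; the gripper's body (75 mm by 177 mm) begins 78 mm behind the grasp point.
Start: joints at [-1.321, 0.3, 1.521, -0, 1.321, -0.067], TCP at [171.333, -522.622, 205.446] pointing down, gripper open.
Joint ranges: [-3.03, 3.03], [-0.79, 2.21], [0.23, 2.52], [-1.04, 4.18], [0, 3.07], [-2.55, 2.55]. Speed limits (rad/s): [2.22, 2.22, 2.57, 3.14, 3.14, 3.14].

### API

Orientations are given as [roll, pitch, yaw] about the fixed x, y, z axes, in that order (R = Rz(yaw) Ry(pitch) Rx(roll)).
In Python, from cell import read_state, camera, camera_info, sign_off, grip_point_offset gives the robot as it stands.
- The arm moves only by the shell command python3 -m handwheel 'ROWS' [FORCE]. ROWS is text: rows parted by semicolons, each of 5 numbers parted by spaces: the shift along the world's x, y, z in units of 40 mm (1.0 is 40 mm), then the turn about the world's z in units of 5 degrees (1.0 is 5 degrees), then the closure, from 0 (fully open) to 1 (shut). In form: dx dy dz yaw gripper; .... A call has 1 to 12 rows; each row shifts and turns the commanded pose from where the row before left it; what a row does not reach is not made up. A row lasts 1/12 s, in which the tool goes at most 41.7 mm and 7.16 degrees, less where a joint would pass 70% of its speed; a pose out of reach is approached as far as the arm can. A call is refused whole if a number of a shift passes 1 or a number of a turn 1, either way. A call with a gripper value outside its range is refused whole. The fingers move at their own pace and stop on an object; FORCE is the grip in N (left out, the last holds). Time passes only in rows, so rows that do not move let the fingers close. It gives the time, the measured TCP pose, the force, the opening and the grip force at its end, in the units of the state.
- read_state(): the state, without advancing time (a new reading comes with each control period).
- camera(name): name is "scene" or "top" or "wrist"; returns (picture, depth): 384x512x3 uint8, red, green, blue; 384x512 float32, mm along the optical axis (not along the pixel's ray), 0 where there is no reading.
- camera_info(name): a dict with "intrinsics" (3x3 intrinsics, pixels), "world_from_camera" (4x4, takes a point from camera to world coordinates). Camera axes: x right, y down, z forward; pixel columns grow to the right and rows downward; lengths in mm; the calibration is good to about 2 mm. A picture is of the moment at which its call begins: read the wrist's pose just before it. camera_info takes no time and is no camera call; for the wrist camera it gives the pose at the moment of the call.
- sign_off(): hands the job in; it is judged then, once.
The state is a dict: "clock": time; "joints": joint angles; "qd": joint speeds; "effort": joint torques, N m; "eef_pos": TCP position; "eef_rot": TCP orientation; "wrist_force": force on the tool from outside, world axes, zero at the start; "moment": the same for the moment, N m; "finger_gap": finger opening in mm; "finger_force": force on a finger pad.
Only numpy, scipy, OpenCV 4.12 (cv2) and the standard library are available. Lean on these libraries where they do the work, as an engineer would, in place of code of your own. Each camera call takes 0.05 s, during which the arm holds its last target. There are 200 camera calls.

## Working session

There is one attempt and no reset: what is moved stays moved. The work goes in short steps, Python scripts to look and compute and a shell command to move; the robot and the scene stay as the last step left them, time stands still between calls to the robot, and variables do not carry over. Pictures are saved under pics/ and viewed, at most 14 in all, crops included, and the job is handed in when it is done.

```bash
ls; mkdir -p pics; python3 - <<'E'
from cell import *
import cv2,numpy as np
for n in("top","scene"):
    p,d=camera(n); np.save(f'pics/{n}0.npy',p); np.save(f'pics/{n}0d.npy',d)
    cv2.imwrite(f'pics/{n}0.png',cv2.resize(p[:,:,::-1],(768,576)))
    i=camera_info(n); print(n,i["intrinsics"],np.round(i["world_from_camera"],3),(d>0).mean())
s=read_state();print(s["eef_pos"],s["eef_rot"],s["clock"],grip_point_offset)
E
```

```text
pics
top [[376.04597824   0.         255.08101631]
 [  0.         376.04597824 190.41235064]
 [  0.           0.           1.        ]] [[ 2.700000e-02 -9.870000e-01  1.600000e-01  3.999500e+02]
 [-1.000000e+00 -2.700000e-02 -4.000000e-03  7.284000e+00]
 [ 8.000000e-03 -1.600000e-01 -9.870000e-01  1.169392e+03]
 [ 0.000000e+00  0.000000e+00  0.000000e+00  1.000000e+00]] 0.9959157307942709
scene [[350.86906806   0.         256.22410224]
 [  0.         350.86906806 195.25382032]
 [  0.           0.           1.        ]] [[ 9.02000e-01 -3.18000e-01  2.94000e-01  2.44634e+02]
 [-4.32000e-01 -6.87000e-01  5.84000e-01 -6.31389e+02]
 [ 1.60000e-02 -6.53000e-01 -7.57000e-01  9.18963e+02]
 [ 0.00000e+00  0.00000e+00  0.00000e+00  1.00000e+00]] 0.9959818522135416
[ 171.27852677 -522.40188791  204.95143909] [-3.14058556e+00 -9.10053580e-05  3.16794378e-01] 0.1 18.8
```

View pics/top0.png

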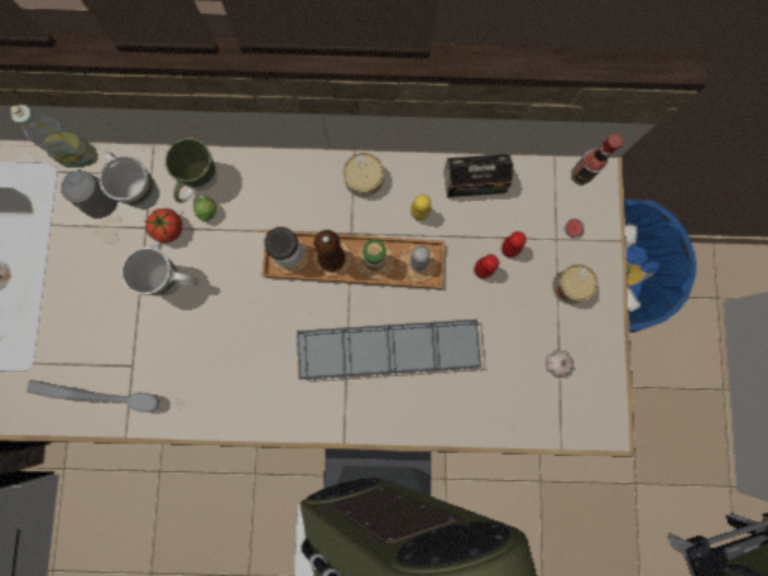

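View pics/scene0.png

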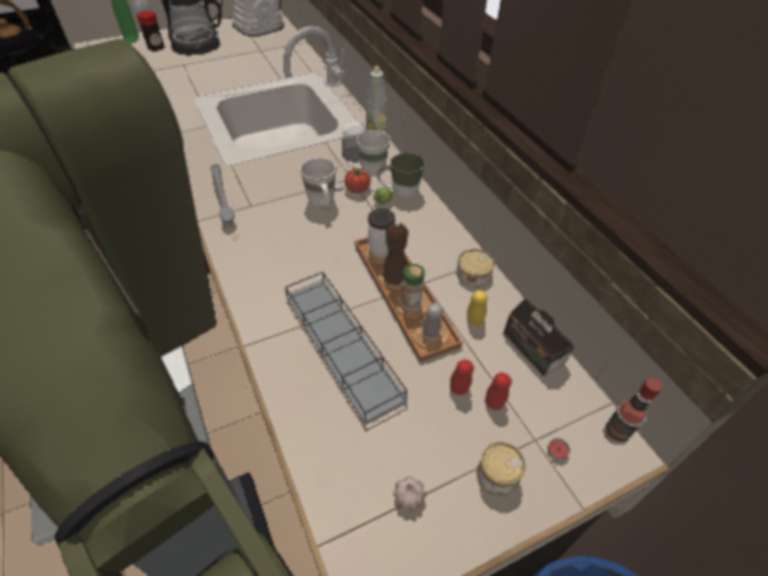

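The rack holds, left to right in the top view (768x576 picture): sugar jar (283,245), pepper mill (329,250), spice jar with green cap (373,253) and the grey salt shaker (420,258). The new rack is centred near (390,350). There are three shaker look-alikes outside the rack, red at (486,266) and (514,244) and yellow at (421,207). The grey one in the rack is the salt shaker, because the others have the wrong colour.

```bash
cat > h.py <<'E'
import numpy as np,cv2
from cell import *
def world(d,i):
    K,T=i["intrinsics"],i["world_from_camera"]
    v,u=np.mgrid[:384,:512]
    c=np.stack([(u-K[0,2])*d/K[0,0],(v-K[1,2])*d/K[1,1],d],-1)
    return c@T[:3,:3].T+T[:3,3]
def plane(uv,z,i):
    K,T=i["intrinsics"],i["world_from_camera"]
    uv=np.asarray(uv,float).reshape(-1,2)
    r=np.c_[(uv-K[:2,2])/K[0,0],np.ones(len(uv))]@T[:3,:3].T
    return (T[:3,3]+r*((z-T[2,3])/r[:,2])[:,None])
E
python3 - <<'E'
from h import *
i=camera_info("top"); p=np.load('pics/top0.npy'); d=np.load('pics/top0d.npy')
W=world(d,i)
hsv=cv2.cvtColor(p,cv2.COLOR_RGB2HSV)
print('plate hsv',hsv[235,245],hsv[235,215],'table',hsv[270,200],'wood',hsv[160,237],hsv[191,200],'z table',W[270:280,200:210,2].mean(),W[270:280,200:210,2].std())
for n,(u,v),H in(("sugar",(188,161),110),("mill",(219,164),170),("spice",(249,166),106),("salt",(280,171),90)):
    w=W[v-22:v+22,u-14:u+15].reshape(-1,3)
    q=w[(w[:,2]>12+H-(30 if n=="mill" else 8))&(w[:,2]<12+H+15)]
    (c,r)=cv2.minEnclosingCircle(q[:,:2].astype(np.float32)); print(n,len(q),q.mean(0).round(1),np.round(c,1),round(r,1))
m=cv2.inRange(hsv,(85,25,40),(125,255,200)); m[:200]=0;m[270:]=0;m[:,:180]=0;m[:,340:]=0
m=cv2.morphologyEx(m,cv2.MORPH_CLOSE,np.ones((5,5)))
c=max(cv2.findContours(m,0,2)[0],key=cv2.contourArea)
print('new',cv2.minAreaRect(plane(c,10,i)[:,:2].astype(np.float32)),cv2.boundingRect(c))
m=cv2.inRange(hsv,(3,110,60),(16,255,255)); m[:150]=0;m[196:]=0;m[:,:170]=0;m[:,305:]=0
m=cv2.morphologyEx(m,cv2.MORPH_OPEN,np.ones((2,2)))
c=max(cv2.findContours(m,0,2)[0],key=cv2.contourArea)
print('old',cv2.minAreaRect(plane(c,15,i)[:,:2].astype(np.float32)),cv2.boundingRect(c))
o=p.copy()
cv2.imwrite('pics/crop1.png',cv2.resize(p[130:270,160:340,::-1],(770,599),interpolation=cv2.INTER_CUBIC))
E
```

```text
plate hsv [ 90   8 127] [ 90   8 127] table [ 17  31 172] wood [ 15 139 138] [ 19  31 172] z table 11.934934077011405 116.35091077135638
sugar 392 [647.8 198.6 122.1] [648.4 198.8] 32.0
mill 243 [640.8 107.3 165.5] [643.5 108.2] 24.9
spice 192 [639.   20.4 117.9] [640.1  20.4] 22.6
salt 81 [640.  -71.1  99.4] [640.4 -71.3] 15.4Traceback (most recent call last):
  File "<stdin>", line 12, in <module>
ValueError: max() iterable argument is empty
```

```bash
python3 - <<'E'
from h import *
i=camera_info("top"); p=np.load('pics/top0.npy'); d=np.load('pics/top0d.npy')
hsv=cv2.cvtColor(p,cv2.COLOR_RGB2HSV)
m=cv2.inRange(hsv,(60,3,30),(130,255,160)); m[:205]=0;m[265:]=0;m[:,:185]=0;m[:,335:]=0
m=cv2.morphologyEx(m,cv2.MORPH_OPEN,np.ones((3,3)))
k=[c for c in cv2.findContours(m,0,2)[0] if cv2.contourArea(c)>50]
for c in k: print('part',cv2.boundingRect(c),cv2.minAreaRect(plane(c,10,i)[:,:2].astype(np.float32)))
c=np.concatenate(k)
print('new',cv2.minAreaRect(plane(c,10,i)[:,:2].astype(np.float32)))
m2=cv2.inRange(hsv,(3,100,60),(17,255,255)); m2[:150]=0;m2[196:]=0;m2[:,:170]=0;m2[:,305:]=0
c2=max(cv2.findContours(m2,0,2)[0],key=cv2.contourArea)
print('old',cv2.minAreaRect(plane(c2,18,i)[:,:2].astype(np.float32)),cv2.boundingRect(c2))
o=p.copy();cv2.drawContours(o,k,-1,(255,0,0),1)
cv2.imwrite('pics/crop1.png',cv2.resize(o[130:270,160:340,::-1],(770,599),interpolation=cv2.INTER_CUBIC))
E
```

```text
part (199, 214, 121, 38) ((458.1215515136719, -11.955612182617188), (94.6042709350586, 366.3219299316406), 5.281435012817383)
new ((458.1215515136719, -11.955612182617188), (94.6042709350586, 366.3219299316406), 5.281435012817383)
old ((645.2642211914062, 65.06379699707031), (374.40447998046875, 105.73037719726562), 87.72604370117188) (175, 154, 122, 39)
```

View pics/crop1.png

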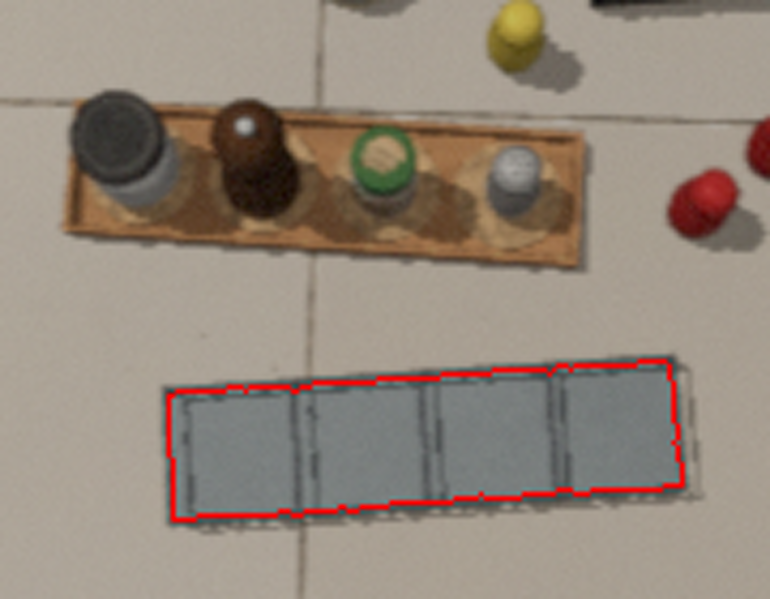

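The crop confirms the four items in the rack, including the grey shaker at (513,180). The new rack's plate is outlined correctly, and the doubled wire lines are shadows. I'll move over the new rack, turn the fingers crosswise and look with the wrist camera.

```bash
R='.3 .53 .1 .61 0'; python3 -m handwheel '.3 .53 .1 .61 0;.3 .53 .1 .61 0;.3 .53 .1 .61 0;.3 .53 .1 .61 0;.3 .53 .1 .61 0;.3 .53 .1 .61 0;.3 .53 .1 .61 0;.3 .53 .1 .61 0;.3 .53 .1 .61 0;.3 .53 .1 .61 0;.3 .53 .1 .61 0;.3 .53 .1 .61 0' 20
python3 -m handwheel '.3 .53 .1 .61 0;.3 .53 .1 .61 0;.3 .53 .1 .61 0;.3 .53 .1 .61 0;.3 .53 .1 .61 0;.3 .53 .1 .61 0;.3 .53 .1 .61 0;.3 .53 .1 .61 0;.3 .53 .1 .61 0;.3 .53 .1 .61 0;.3 .53 .1 .61 0;.3 .53 .1 .61 0'
python3 -m handwheel '0 0 0 0 0;0 0 0 0 0;0 0 0 0 0'
python3 - <<'E'
from h import *
i=camera_info("wrist");p,d=camera("wrist");np.save('pics/w1.npy',p);np.save('pics/w1d.npy',d);np.savez('pics/w1i.npz',**{k:i[k] for k in("intrinsics","world_from_camera")})
cv2.imwrite('pics/w1.png',p[:,:,::-1]);print(np.round(i["world_from_camera"],2));s=read_state();print(s["eef_pos"],s["eef_rot"],s["joints"])
E
```

```text
clock: 1.1
eef_pos: [315.6, -267.0, 253.5]
eef_rot: [-3.141, -0.0, 0.958]
wrist_force: [0.3, 0.1, 0.3]
finger_gap: 93.9
finger_force: 0.0
clock: 2.1
eef_pos: [459.7, -12.6, 301.4]
eef_rot: [-3.141, -0.0, 1.597]
wrist_force: [-0.4, -0.6, 0.5]
finger_gap: 94.2
finger_force: 0.0
clock: 2.35
eef_pos: [459.0, -14.1, 301.1]
eef_rot: [-3.141, 0.0, 1.594]
wrist_force: [0.3, 0.7, -0.2]
finger_gap: 94.1
finger_force: 0.0
[[ 1.0000e+00  2.0000e-02  1.0000e-02  4.5734e+02]
 [ 2.0000e-02 -9.6000e-01 -2.6000e-01  6.2470e+01]
 [-0.0000e+00  2.6000e-01 -9.6000e-01  4.8044e+02]
 [ 0.0000e+00  0.0000e+00  0.0000e+00  1.0000e+00]]
[458.98763591 -14.3770226  301.19373618] [-3.14110452e+00  7.70148973e-05  1.59313838e+00] [-1.11015838e-01  3.42834385e-02  1.60927033e+00 -1.41604018e-04
  1.49851244e+00 -1.33347614e-01]
```

View pics/w1.png

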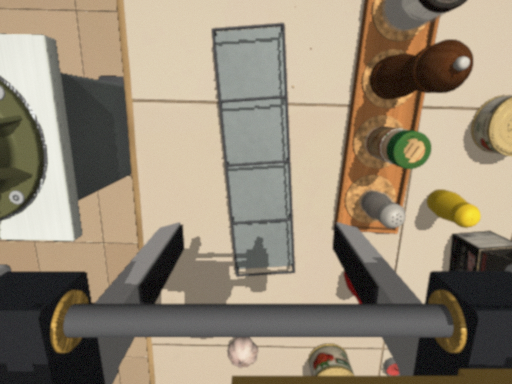

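The wrist view shows the whole new rack, with corners about (213,30), (284,25), (293,271) and (237,274). All four items stand in a column to its right.

```bash
python3 - <<'E'
from h import *
i=dict(np.load('pics/w1i.npz')); p=np.load('pics/w1.npy'); d=np.load('pics/w1d.npy')
hsv=cv2.cvtColor(p,cv2.COLOR_RGB2HSV)
m=cv2.inRange(hsv,(60,3,20),(140,255,200)); m[:,:205]=0;m[:,305:]=0;m[285:]=0;m[:15]=0
m=cv2.morphologyEx(m,cv2.MORPH_OPEN,np.ones((5,5)));m=cv2.morphologyEx(m,cv2.MORPH_CLOSE,np.ones((9,9)))
c=max(cv2.findContours(m,0,2)[0],key=cv2.contourArea)
r=cv2.minAreaRect(plane(c,10,i)[:,:2].astype(np.float32)); print('new',r)
o=p.copy();cv2.drawContours(o,[c],-1,(255,0,0),1);cv2.imwrite('pics/w1c.png',cv2.resize(o[10:290,190:310,::-1],(257,600)))
W=world(d,i)
for n,z,x,y in(("sugar",122,648,199),("mill",150,642,107),("spice",118,640,20),("salt",102,640,-71)):
    k=(np.abs(W[...,0]-x)<45)&(np.abs(W[...,1]-y)<42)&(W[...,2]>z-10)
    q=W[k]; 
    if len(q): print(n,len(q),q.mean(0).round(1),[np.round(t,1) for t in cv2.minEnclosingCircle(q[:,:2].astype(np.float32))],q[:,2].max())
R=lambda a:np.array([[np.cos(a),-np.sin(a)],[np.sin(a),np.cos(a)]])
for C,a in(((458.1,-12),5.28),(r[0],r[2] if r[2]<45 else r[2]-90)):
    print([(np.array(C)+R(np.radians(a))@[0,y]).round(1) for y in(135,45,-45,-135)])
E
```

```text
new ((481.72564697265625, 150.37620544433594), (10.819653511047363, 24.959514617919922), 17.321718215942383)
sugar 413 [644.8 172.9 119.9] [array([646.1, 177.8]), np.float64(21.6)] 124.36835149439054
mill 2351 [634.3 107.6 163.5] [array([641.6, 109.5]), np.float64(25.1)] 183.5148916701669
spice 1224 [637.4  22.2 117. ] [array([639. ,  21.7]), np.float64(22.6)] 119.83760914710973
salt 420 [637.7 -68.3  97.8] [array([639. , -69.6]), np.float64(15.9)] 102.23129097286443
[array([445.7, 122.4]), array([454. ,  32.8]), array([462.2, -56.8]), array([ 470.5, -146.4])]
[array([441.5, 279.3]), array([468.3, 193.3]), array([495.1, 107.4]), array([521.9,  21.5])]
```

View pics/w1c.png

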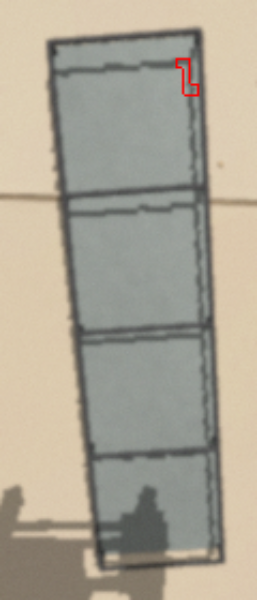

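```bash
python3 - <<'E'
from h import *
i=dict(np.load('pics/w1i.npz')); p=np.load('pics/w1.npy').astype(int)
m=((p[...,2]-p[...,0])>-12).astype(np.uint8)*255; m[:,:205]=0;m[:,305:]=0;m[285:]=0;m[:15]=0
m=cv2.morphologyEx(m,cv2.MORPH_OPEN,np.ones((3,3)))
c=max(cv2.findContours(m,0,2)[0],key=cv2.contourArea)
b=cv2.approxPolyDP(c,6,True).reshape(-1,2)
for z in(10,38):
    r=cv2.minAreaRect(plane(c,z,i)[:,:2].astype(np.float32)); print(z,r)
    print(np.c_[b,plane(b,z,i)[:,:2].round(0)].tolist())
E
```

```text
10 ((456.29254150390625, -9.999664306640625), (99.7952880859375, 369.95465087890625), 5.303812503814697)
[[282.0, 24.0, 487.0, 178.0], [213.0, 29.0, 392.0, 169.0], [236.0, 268.0, 426.0, -197.0], [293.0, 264.0, 522.0, -188.0]]
38 ((456.35491943359375, -5.686279296875), (93.85554504394531, 347.935302734375), 5.303828716278076)
[[282.0, 24.0, 486.0, 171.0], [213.0, 29.0, 396.0, 163.0], [236.0, 268.0, 428.0, -182.0], [293.0, 264.0, 518.0, -173.0]]
```

```bash
python3 -m handwheel '.382 .257 -.1 0 0;.382 .257 -.1 0 0;.382 .257 -.1 0 0;.382 .257 -.1 0 0;.382 .257 -.1 0 0;.382 .257 -.1 0 0;.382 .257 -.1 0 0;.382 .257 -.1 0 0;.382 .257 -.1 0 0;.382 .257 -.1 0 0;.382 .257 -.1 0 0;.382 .257 -.1 0 0' 20
python3 -m handwheel '0 0 0 0 0;0 0 -.3 0 0;0 0 -.3 0 0;0 0 -.3 0 0;0 0 -.3 0 0;0 0 -.3 0 0;0 0 -.3 0 0;0 0 -.3 0 0;0 0 -.3 0 0;0 0 -.3 0 0;0 0 -.3 0 0;0 0 0 0 0'
python3 -m handwheel '0 0 0 0 .6;0 0 0 0 .6;0 0 0 0 .6;0 0 0 0 .6;0 0 0 0 .6;0 0 0 0 .6;0 0 0 0 .6;0 0 0 0 .6;0 0 0 0 .6;0 0 0 0 .6'
```

```text
clock: 3.4
eef_pos: [643.3, 108.8, 253.1]
eef_rot: [-3.141, 0.0, 1.592]
wrist_force: [-0.2, 0.5, 1.1]
finger_gap: 93.9
finger_force: 0.0
clock: 4.4
eef_pos: [641.7, 109.4, 130.3]
eef_rot: [-3.138, 0.0, 1.594]
wrist_force: [0.5, -0.3, -0.4]
finger_gap: 93.9
finger_force: 0.0
clock: 5.23
eef_pos: [642.8, 109.5, 133.6]
eef_rot: [3.141, -0.0, 1.594]
wrist_force: [1.4, 0.7, 0.4]
finger_gap: 47.6
finger_force: 20.0
```

```bash
python3 -m handwheel '0 0 .27 0 .6;0 0 .27 0 .6;0 0 .27 0 .6;0 0 .27 0 .6;0 0 .27 0 .6;0 0 .27 0 .6'
python3 -m handwheel '-.395 -.157 0 0 .6;-.395 -.157 0 0 .6;-.395 -.157 0 0 .6;-.395 -.157 0 0 .6;-.395 -.157 0 0 .6;-.395 -.157 0 0 .6;-.395 -.157 0 0 .6;-.395 -.157 0 0 .6;-.395 -.157 0 0 .6;-.395 -.157 0 0 .6;-.395 -.157 0 0 .6;-.395 -.157 0 0 .6'
python3 -m handwheel '0 0 0 0 .6;0 0 0 0 .6'
python3 - <<'E'
from h import *
p,d=camera("scene");cv2.imwrite('pics/s2.png',cv2.resize(p[120:300,150:330,::-1],(600,600)));print(read_state()["finger_gap"],read_state()["eef_pos"])
E
```

```text
clock: 5.73
eef_pos: [642.8, 109.5, 199.8]
eef_rot: [3.141, -0.0, 1.594]
wrist_force: [-0.6, 0.8, -1.3]
finger_gap: 47.7
finger_force: 20.0
clock: 6.73
eef_pos: [452.4, 33.9, 199.0]
eef_rot: [3.141, 0.0, 1.594]
wrist_force: [0.5, 0.0, -2.1]
finger_gap: 47.8
finger_force: 20.0
clock: 6.9
eef_pos: [453.2, 34.1, 199.3]
eef_rot: [3.14, -0.0, 1.594]
wrist_force: [0.3, 0.7, -2.3]
finger_gap: 47.5
finger_force: 20.0
47.68466476347122 [453.61208827  34.22142927 199.05196848]
```

View pics/s2.png

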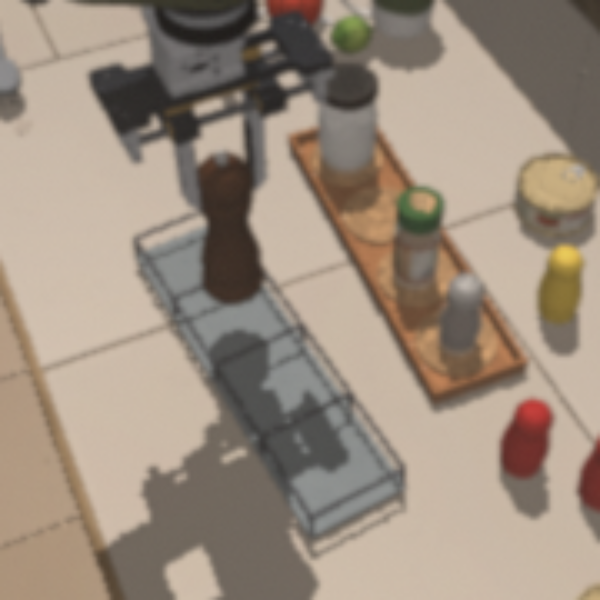

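The mill hangs upright at (230,230) over the second compartment. I'll lower it and release.

```bash
python3 -m handwheel '0 0 -.2 0 .6;0 0 -.2 0 .6;0 0 -.2 0 .6;0 0 -.2 0 .6;0 0 -.2 0 .6;0 0 -.2 0 .6;0 0 -.2 0 .6;0 0 -.2 0 .6;0 0 -.04 0 .6;0 0 -.03 0 .6;0 0 0 0 .6;0 0 0 0 .6'
python3 -m handwheel '0 0 0 0 .4;0 0 0 0 .4;0 0 0 0 .4;0 0 0 0 0;0 0 0 0 0;0 0 0 0 0;0 0 0 0 0'
python3 -m handwheel '0 0 .25 0 0;0 0 .25 0 0;0 0 .25 0 0;0 0 .25 0 0;0 0 .25 0 0;0 0 .25 0 0;0 0 .25 0 0;0 0 .25 0 0'
```

```text
clock: 7.95
eef_pos: [453.2, 34.2, 131.6]
eef_rot: [3.141, -0.0, 1.594]
wrist_force: [-0.7, 0.1, -1.1]
finger_gap: 48.2
finger_force: 20.0
clock: 8.53
eef_pos: [453.1, 34.2, 131.5]
eef_rot: [3.142, 0.0, 1.594]
wrist_force: [0.5, -0.5, -0.9]
finger_gap: 79.6
finger_force: 0.0
clock: 9.2
eef_pos: [453.1, 34.2, 212.6]
eef_rot: [3.141, 0.0, 1.594]
wrist_force: [-0.0, -0.2, -0.1]
finger_gap: 94.1
finger_force: 0.0
```

```bash
python3 -m handwheel '.406 .343 0 0 0;.406 .343 0 0 0;.406 .343 0 0 0;.406 .343 0 0 0;.406 .343 0 0 0;.406 .343 0 0 0;.406 .343 0 0 0;.406 .343 0 0 0;.406 .343 0 0 0;.406 .343 0 0 0;.406 .343 0 0 0;.406 .343 0 0 0' 30
python3 -m handwheel '0 0 0 0 0;0 0 -.3 0 0;0 0 -.3 0 0;0 0 -.3 0 0;0 0 -.3 0 0;0 0 -.3 0 0;0 0 -.3 0 0;0 0 -.3 0 0;0 0 -.2 0 0;0 0 -.2 0 0;0 0 0 0 0'
python3 - <<'E'
from h import *
p,d=camera("wrist");cv2.imwrite('pics/w3.png',p[:,:,::-1])
E
```

```text
clock: 10.2
eef_pos: [648.6, 199.5, 211.8]
eef_rot: [-3.141, 0.0, 1.594]
wrist_force: [-0.6, -1.1, -0.1]
finger_gap: 93.9
finger_force: 0.0
clock: 11.12
eef_pos: [647.4, 198.7, 109.5]
eef_rot: [-3.139, 0.0, 1.594]
wrist_force: [-0.0, 0.3, -0.5]
finger_gap: 94.0
finger_force: 0.0
```

View pics/w3.png

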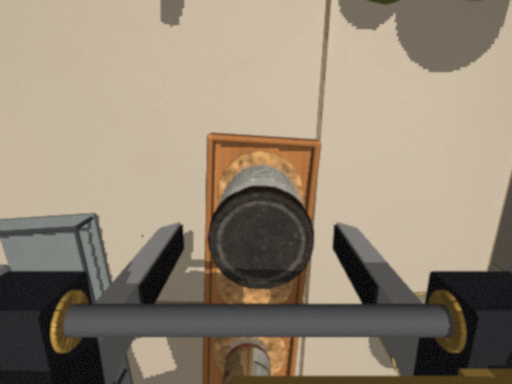

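The lid, centred at (261,237), sits midway between the fingers at columns 182 and 334. I'll go down and grip.

```bash
python3 -m handwheel '0 0 -.22 0 0;0 0 -.22 0 0;0 0 -.22 0 0;0 0 0 0 0;0 0 0 0 .5;0 0 0 0 .5;0 0 0 0 .5;0 0 0 0 .5;0 0 0 0 .5;0 0 0 0 .5;0 0 0 0 .5;0 0 0 0 .5' 30
python3 -m handwheel '0 0 .25 0 .5;0 0 .25 0 .5;0 0 .25 0 .5;0 0 .25 0 .5;0 0 .25 0 .5;0 0 .25 0 .5;0 0 0 0 .5'
```

```text
clock: 12.17
eef_pos: [648.3, 198.9, 85.5]
eef_rot: [3.141, -0.0, 1.594]
wrist_force: [2.3, 0.5, 2.6]
finger_gap: 63.5
finger_force: 30.1
clock: 12.75
eef_pos: [648.8, 199.0, 148.0]
eef_rot: [3.138, -0.001, 1.594]
wrist_force: [0.2, -0.3, -2.9]
finger_gap: 63.7
finger_force: 30.0
```

```bash
python3 -m handwheel '-.425 -.157 0 0 .5;-.425 -.157 0 0 .5;-.425 -.157 0 0 .5;-.425 -.157 0 0 .5;-.425 -.157 0 0 .5;-.425 -.157 0 0 .5;-.425 -.157 0 0 .5;-.425 -.157 0 0 .5;-.425 -.157 0 0 .5;-.425 -.157 0 0 .5;-.425 -.157 0 0 .5;-.425 -.157 0 0 .5'
python3 -m handwheel '0 0 0 0 .5;0 0 0 0 .5;0 0 0 0 .5'
python3 -m handwheel '0 0 -.2 0 .5;0 0 -.2 0 .5;0 0 -.2 0 .5;0 0 -.2 0 .5;0 0 -.2 0 .5;0 0 -.2 0 .5;0 0 -.2 0 .5;0 0 -.1 0 .5;0 0 -.02 0 .5;0 0 0 0 .5;0 0 0 0 .5'
```

```text
clock: 13.75
eef_pos: [443.0, 123.1, 145.0]
eef_rot: [-3.142, -0.0, 1.594]
wrist_force: [0.1, 0.0, -3.2]
finger_gap: 63.7
finger_force: 30.0
clock: 14.0
eef_pos: [444.5, 123.6, 145.3]
eef_rot: [3.141, -0.0, 1.594]
wrist_force: [0.8, 0.1, -3.8]
finger_gap: 63.4
finger_force: 30.0
clock: 14.92
eef_pos: [444.1, 123.5, 84.5]
eef_rot: [3.141, -0.0, 1.594]
wrist_force: [-0.6, -0.5, -3.5]
finger_gap: 63.6
finger_force: 30.0
```

```bash
python3 -m handwheel '0 0 -.02 0 .5;0 0 -.02 0 .5;0 0 0 0 .5;0 0 0 0 .5'
python3 -m handwheel '0 0 0 0 .25;0 0 0 0 .25;0 0 0 0 .25;0 0 0 0 0;0 0 0 0 0;0 0 0 0 0;0 0 0 0 0'
python3 -m handwheel '0 0 .25 0 0;0 0 .25 0 0;0 0 .4 0 0;0 0 .4 0 0;0 0 .4 0 0;0 0 .4 0 0;0 0 .4 0 0;0 0 .4 0 0;0 0 .25 0 0;0 0 0 0 0'
```

```text
clock: 15.25
eef_pos: [444.3, 123.5, 83.3]
eef_rot: [3.14, -0.0, 1.594]
wrist_force: [-1.5, -0.3, 4.8]
finger_gap: 63.4
finger_force: 30.1
clock: 15.83
eef_pos: [444.0, 123.4, 82.6]
eef_rot: [-3.142, 0.0, 1.594]
wrist_force: [0.3, 0.5, -0.2]
finger_gap: 92.6
finger_force: 0.0
clock: 16.67
eef_pos: [444.7, 123.6, 211.2]
eef_rot: [3.138, -0.001, 1.594]
wrist_force: [-1.0, -0.1, 0.0]
finger_gap: 94.3
finger_force: 0.0
```

```bash
python3 -m handwheel '.406 -.213 0 0 0;.406 -.213 0 0 0;.406 -.213 0 0 0;.406 -.213 0 0 0;.406 -.213 0 0 0;.406 -.213 0 0 0;.406 -.213 0 0 0;.406 -.213 0 0 0;.406 -.213 0 0 0;.406 -.213 0 0 0;.406 -.213 0 0 0;.406 -.213 0 0 0' 20
python3 -m handwheel '0 0 0 0 0;0 0 -.35 0 0;0 0 -.35 0 0;0 0 -.35 0 0;0 0 -.35 0 0;0 0 -.35 0 0;0 0 -.35 0 0;0 0 -.35 0 0;0 0 -.35 0 0;0 0 -.35 0 0;0 0 -.35 0 0;0 0 -.17 0 0'
python3 -m handwheel '0 0 0 0 0;0 0 0 0 .6;0 0 0 0 .6;0 0 0 0 .6;0 0 0 0 .6;0 0 0 0 .6;0 0 0 0 .6;0 0 0 0 .6;0 0 0 0 .6;0 0 0 0 .6;0 0 0 0 .6'
python3 -m handwheel '0 0 .25 0 .6;0 0 .25 0 .6;0 0 .25 0 .6;0 0 .25 0 .6;0 0 .25 0 .6;0 0 .25 0 .6;0 0 0 0 .6;0 0 0 0 .6'
```

```text
clock: 17.67
eef_pos: [639.3, 20.7, 207.8]
eef_rot: [-3.14, -0.0, 1.594]
wrist_force: [-0.6, -0.3, 0.3]
finger_gap: 93.9
finger_force: 0.0
clock: 18.67
eef_pos: [637.5, 21.5, 59.6]
eef_rot: [-3.139, -0.0, 1.595]
wrist_force: [-1.3, -0.3, -0.2]
finger_gap: 93.9
finger_force: 0.0
clock: 19.58
eef_pos: [638.9, 21.2, 62.0]
eef_rot: [3.141, -0.0, 1.594]
wrist_force: [1.4, -0.5, 1.3]
finger_gap: 45.0
finger_force: 20.0
clock: 20.25
eef_pos: [639.0, 21.2, 122.5]
eef_rot: [3.141, 0.0, 1.594]
wrist_force: [0.4, -0.5, -1.8]
finger_gap: 45.0
finger_force: 20.0
```

```bash
python3 -m handwheel '-.37 -.16 0 0 .6;-.37 -.16 0 0 .6;-.37 -.16 0 0 .6;-.37 -.16 0 0 .6;-.37 -.16 0 0 .6;-.37 -.16 0 0 .6;-.37 -.16 0 0 .6;-.37 -.16 0 0 .6;-.37 -.16 0 0 .6;-.37 -.16 0 0 .6;-.37 -.16 0 0 .6;-.37 -.16 0 0 .6'
python3 -m handwheel '0 0 0 0 .6;0 0 -.2 0 .6;0 0 -.2 0 .6;0 0 -.2 0 .6;0 0 -.2 0 .6;0 0 -.2 0 .6;0 0 -.2 0 .6;0 0 -.2 0 .6;0 0 -.1 0 .6;0 0 -.02 0 .6;0 0 0 0 .6;0 0 0 0 .6'
python3 -m handwheel '0 0 -.02 0 .6;0 0 -.02 0 .6;0 0 0 0 .6'
```

```text
clock: 21.25
eef_pos: [460.2, -55.8, 121.3]
eef_rot: [-3.141, -0.0, 1.594]
wrist_force: [0.7, -0.2, -1.5]
finger_gap: 45.4
finger_force: 20.0
clock: 22.25
eef_pos: [461.5, -55.6, 61.3]
eef_rot: [3.141, 0.0, 1.594]
wrist_force: [0.1, -0.4, -1.3]
finger_gap: 45.0
finger_force: 20.0
clock: 22.5
eef_pos: [461.5, -55.6, 59.9]
eef_rot: [3.141, 0.0, 1.594]
wrist_force: [-0.7, -1.1, 3.4]
finger_gap: 45.1
finger_force: 20.0
```

```bash
python3 -m handwheel '0 0 0 0 .3;0 0 0 0 .3;0 0 0 0 .3;0 0 0 0 0;0 0 0 0 0;0 0 0 0 0;0 0 0 0 0'
python3 -m handwheel '0 0 .25 0 0;0 0 .25 0 0;0 0 .25 0 0;0 0 .25 0 0;0 0 .25 0 0;0 0 .25 0 0;0 0 .25 0 0;0 0 .25 0 0;0 0 .25 0 0;0 0 0 0 0'
python3 -m handwheel '.371 -.031 0 0 0;.371 -.031 0 0 0;.371 -.031 0 0 0;.371 -.031 0 0 0;.371 -.031 0 0 0;.371 -.031 0 0 0;.371 -.031 0 0 0;.371 -.031 0 0 0;.371 -.031 0 0 0;.371 -.031 0 0 0;.371 -.031 0 0 0;.371 -.031 0 0 0' 15
python3 -m handwheel '0 0 0 0 0;0 0 0 0 0'
```

```text
clock: 23.08
eef_pos: [461.2, -55.6, 59.4]
eef_rot: [-3.142, 0.0, 1.594]
wrist_force: [0.2, -0.2, -0.3]
finger_gap: 88.2
finger_force: 0.0
clock: 23.92
eef_pos: [462.0, -55.7, 151.5]
eef_rot: [3.139, 0.001, 1.594]
wrist_force: [0.6, -0.1, -0.3]
finger_gap: 94.2
finger_force: 0.0
clock: 24.92
eef_pos: [639.9, -70.5, 148.8]
eef_rot: [-3.141, -0.0, 1.594]
wrist_force: [-0.1, 0.3, 1.3]
finger_gap: 94.2
finger_force: 0.0
clock: 25.08
eef_pos: [639.0, -70.4, 148.5]
eef_rot: [-3.14, -0.0, 1.594]
wrist_force: [-0.9, 0.4, -1.1]
finger_gap: 93.9
finger_force: 0.0
```

Next comes the salt shaker: down 97 mm, which is 2.43 units.

```bash
python3 -m handwheel '0 0 -.27 0 0;0 0 -.27 0 0;0 0 -.27 0 0;0 0 -.27 0 0;0 0 -.27 0 0;0 0 -.27 0 0;0 0 -.27 0 0;0 0 -.27 0 0;0 0 -.27 0 0;0 0 0 0 0'
python3 -m handwheel '0 0 0 0 0;0 0 0 0 .6;0 0 0 0 .6;0 0 0 0 .6;0 0 0 0 .6;0 0 0 0 .6;0 0 0 0 .6;0 0 0 0 .6;0 0 0 0 .6;0 0 0 0 .6;0 0 0 0 .6'
python3 -m handwheel '0 0 .25 0 .6;0 0 .25 0 .6;0 0 .25 0 .6;0 0 .25 0 .6;0 0 .25 0 .6;0 0 .25 0 .6;0 0 0 0 .6;0 0 0 0 .6'
```

```text
clock: 25.92
eef_pos: [638.3, -70.3, 49.5]
eef_rot: [-3.138, -0.001, 1.594]
wrist_force: [-0.6, 0.6, -0.4]
finger_gap: 94.0
finger_force: 0.0
clock: 26.83
eef_pos: [639.3, -70.5, 52.2]
eef_rot: [3.142, -0.0, 1.594]
wrist_force: [0.2, -0.1, -0.6]
finger_gap: 38.2
finger_force: 14.8
clock: 27.5
eef_pos: [639.5, -70.5, 112.9]
eef_rot: [3.141, 0.0, 1.594]
wrist_force: [-0.4, -0.1, -2.5]
finger_gap: 38.5
finger_force: 14.7
```

The 38 mm gap is narrow for a 44 mm body, so I'll look before going on.

```bash
python3 -m handwheel '0 0 0 0 .7;0 0 0 0 .7'
python3 - <<'E'
from h import *
p,d=camera("wrist");q,_=camera("scene")
cv2.imwrite('pics/w4.png',np.hstack([cv2.resize(p[130:,100:420,::-1],(400,318)),cv2.resize(q[140:260,220:340,::-1],(318,318))]))
E
```

```text
clock: 27.67
eef_pos: [639.0, -70.4, 111.5]
eef_rot: [-3.14, -0.0, 1.594]
wrist_force: [-0.4, 0.1, -2.0]
finger_gap: 38.3
finger_force: 14.7
```

View pics/w4.png

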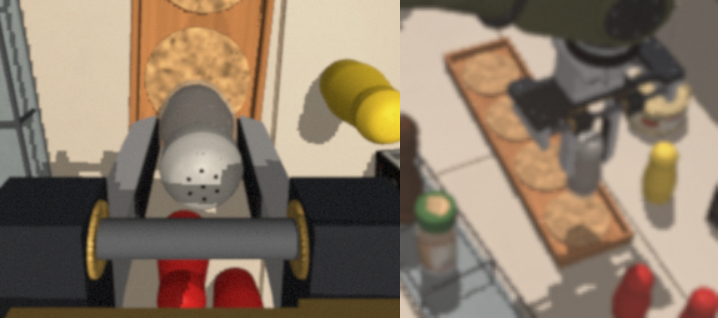

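The shaker is held upright and clear of the rack, at (200,150) in the left half, and the gap holds steady. I'll carry it on.

```bash
python3 -m handwheel '-.353 -.156 0 0 .7;-.353 -.156 0 0 .7;-.353 -.156 0 0 .7;-.353 -.156 0 0 .7;-.353 -.156 0 0 .7;-.353 -.156 0 0 .7;-.353 -.156 0 0 .7;-.353 -.156 0 0 .7;-.353 -.156 0 0 .7;-.353 -.156 0 0 .7;-.353 -.156 0 0 .7;-.353 -.156 0 0 .7'
python3 -m handwheel '0 0 0 0 .7;0 0 0 0 .7'
python3 - <<'E'
from h import *
i=camera_info("wrist");p,d=camera("wrist");W=world(d,i);e=read_state()["eef_pos"]
k=(np.hypot(W[...,0]-e[0],W[...,1]-e[1])<40)&(W[...,2]>e[2]+40)&(W[...,2]<e[2]+56)
g=(np.ptp(p.astype(int),axis=-1)<30)
q=W[k&g];print(e,len(q),q.max(0),[np.round(t,1) for t in cv2.minEnclosingCircle(q[:,:2].astype(np.float32))])
# old-rack centroid not needed
E
```

```text
clock: 28.77
eef_pos: [469.1, -145.5, 112.1]
eef_rot: [-3.141, -0.0, 1.594]
wrist_force: [0.4, -0.2, -1.1]
finger_gap: 38.5
finger_force: 14.7
clock: 28.93
eef_pos: [469.9, -145.5, 112.4]
eef_rot: [3.141, 0.0, 1.593]
wrist_force: [0.7, -0.4, -0.8]
finger_gap: 38.4
finger_force: 14.7
[ 470.31765793 -145.35667519  112.37809395] 3937 [ 501.01905909 -129.7182327   168.37707313] [array([ 469.5, -136.7]), np.float64(31.6)]
```

```bash
python3 -m handwheel '0 0 -.2 0 .7;0 0 -.2 0 .7;0 0 -.2 0 .7;0 0 -.2 0 .7;0 0 -.2 0 .7;0 0 -.2 0 .7;0 0 -.2 0 .7;0 0 -.1 0 .7;0 0 -.02 0 .7;0 0 0 0 .7;0 0 0 0 .7'
python3 -m handwheel '0 0 -.02 0 .7;0 0 0 0 .7;0 0 0 0 .7'
```

```text
clock: 29.9
eef_pos: [470.1, -145.4, 51.7]
eef_rot: [3.141, 0.0, 1.594]
wrist_force: [-0.7, 0.3, -0.1]
finger_gap: 38.5
finger_force: 14.7
clock: 30.15
eef_pos: [470.0, -145.4, 50.9]
eef_rot: [3.141, 0.0, 1.594]
wrist_force: [0.1, 0.1, -0.6]
finger_gap: 38.2
finger_force: 14.7
```

```bash
python3 -m handwheel '0 0 -.02 0 .7;0 0 -.01 0 .7;0 0 0 0 .7;0 0 0 0 .7'
python3 -m handwheel '0 0 0 0 .45;0 0 0 0 .45;0 0 0 0 .45;0 0 0 0 0;0 0 0 0 0;0 0 0 0 0;0 0 0 0 0;0 0 0 0 0'
python3 -m handwheel '0 0 .25 0 0;0 0 .25 0 0;0 0 .4 0 0;0 0 .4 0 0;0 0 .4 0 0;0 0 .4 0 0;0 0 .4 0 0;0 0 .4 0 0;0 0 .4 0 0;0 0 .4 0 0;0 0 0 0 0'
python3 -m handwheel '-.4 -.9 0 0 0;-.4 -.9 0 0 0;-.4 -.9 0 0 0;-.4 -.9 0 0 0;-.4 -.9 0 0 0;-.4 -.9 0 0 0;-.4 -.9 0 0 0;0 0 0 0 0;0 0 0 0 0'
python3 - <<'E'
from h import *
i=camera_info("top");p,d=camera("top");W=world(d,i);s,_=camera("scene")
cv2.imwrite('pics/f.png',np.hstack([cv2.resize(p[130:270,160:340,::-1],(400,311)),cv2.resize(s[120:300,150:330,::-1],(311,311))]))
T=np.array([[444.7,123.4],[453,33.8],[461.4,-55.8],[469.7,-145.4]])
for n,t,H in zip(("sugar","mill","spice","salt"),T,(110,170,106,90)):
    k=(np.hypot(*(W[...,:2]-t).transpose(2,0,1))<43)&(W[...,2]>10+H-(30 if n=="mill" else 8))
    q=W[k];print(n,len(q),q.mean(0).round(1),[np.round(v,1) for v in cv2.minEnclosingCircle(q[:,:2].astype(np.float32))],t)
E
```

```text
clock: 30.48
eef_pos: [470.2, -145.4, 50.0]
eef_rot: [3.141, 0.0, 1.594]
wrist_force: [-2.6, 0.3, 5.9]
finger_gap: 38.4
finger_force: 15.4
clock: 31.15
eef_pos: [469.9, -145.3, 49.4]
eef_rot: [-3.142, -0.0, 1.594]
wrist_force: [0.7, 0.1, 0.6]
finger_gap: 81.6
finger_force: 0.0
clock: 32.07
eef_pos: [470.9, -145.7, 201.4]
eef_rot: [3.136, 0.002, 1.594]
wrist_force: [-0.0, -0.6, 1.0]
finger_gap: 94.2
finger_force: 0.0
clock: 32.82
eef_pos: [356.8, -398.4, 197.0]
eef_rot: [-3.141, -0.001, 1.591]
wrist_force: [0.4, 0.4, -1.2]
finger_gap: 94.1
finger_force: 0.0
sugar 421 [444.5 123.9 120.2] [array([444.4, 123.8]), np.float64(32.3)] [444.7 123.4]
mill 263 [452.4  32.6 163.5] [array([453.4,  32.8]), np.float64(24.7)] [453.   33.8]
spice 201 [461.7 -55.8 115.9] [array([461.8, -55.8]), np.float64(22.4)] [461.4 -55.8]
salt 85 [ 471.1 -144.8   97.1] [array([ 471.3, -145.7]), np.float64(15.6)] [ 469.7 -145.4]
```

View pics/f.png

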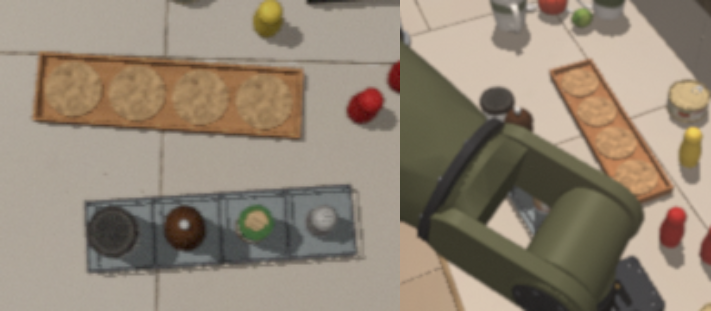

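All four stand upright and centred within 2 mm, in order: sugar (112,231), mill (185,228), spice (255,223), salt (322,219). The robot is clear, so I'll hand in.

```bash
python3 -c "from cell import sign_off; print(sign_off())"
```

```text
the job is handed in; nothing more can be done
None
```

I moved the sugar jar, pepper mill, spice jar and salt shaker into the new rack in their original left-to-right order, upright and by the top camera within about 2 mm of their compartment centres; the arm touched nothing else, and I handed the job in at about 33 s of the 102 s.

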